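Close up a serviced pump unit

TASK

Close up the serviced pump unit: first push the brass sleeve fully home over the unit's upright spigot and let go of it, then turn the black quarter-turn fastener on the access panel clockwise until its slot lines up with the two red marks. Last, press the sprung panel fully down against its frame and finish while still holding it pressed there. Leave the other things on the bench where they are.

Things in the scene. Friction and masses are not known exactly. Their poses are not given: they have to be found in the camera images.
- sleeve_center (a point): centre (half-way up) of the loose brass sleeve, a tube open at both ends, standing upright on the bench: outside 36 mm, bore 25 mm, 56 mm high, about 0.16 kg; its z axis is the tube's axis
- sleeve: the same brass sleeve; origin at the centre of its lower end
- pump_unit: the heavy, fixed, blue-grey pump unit: a casting 150 mm (its x) x 300 mm (its y), casting top 70 mm above the bench; origin under its centre, on the bench, z up. The access panel covers its -y part, the spigot stands near its +y end
- spigot_shoulder (a point): centre of the steel shoulder (50 mm disc, 76 mm above the bench) on which the sleeve finally stands; the upright steel spigot rises 42 mm from it, 22 mm in diameter, its top 8 mm tapered to 14 mm. Axes as the unit's. With the sleeve home its centre is 28 mm above this point. The edge of the panel is 55 mm from the spigot's axis on its -y side
- press_pad (a point): centre of the top of the yellow pad on the panel (34 mm disc, 3 mm thick), a good place to press, 104 mm above the bench with the panel up. Pressing anywhere on the panel or on the fastener moves the panel straight down, without tipping
- fastener (a joint): angle of the fastener, rad: 0 is aligned (slot in line with the red marks, along the unit's x axis), growing clockwise seen from above; it starts at -1.3 to -0.65, goes on past 0 up to 0.6 with no click or stop at 0, and stays where it is left (about 0.05 N m of friction). A 24 mm key under the panel must be aligned with a slot in the frame, or the panel will not go down more than about 1 mm
- fastener_grip (a point): on the fastener's upright axis, 26 mm above the panel's upper face: the height to grip it. The head is two upright black ribs, together 36 mm long and 16 mm wide, with a 6 mm slot with a white floor between them; the ribs reach from 3 to 36 mm above the panel, on a steel disc of 42 mm diameter, 3 mm thick. x axis along the slot, z up, so grip the ribs along y. 95 mm from the pad
- collar: a loose dark steel collar, 44 mm across, 22 mm high, with a 16 mm hole; not for this job; leave it alone
- collet0: loose steel collet standing upright, 34 mm across, 58 mm high; leave it alone
- collet1: another such collet; leave it alone
- collet2: another such collet; leave it alone
- tool_holder: loose dark steel tool holder, 60 mm across, 75 mm high, standing with its thin shank up; leave it alone
- wooden_box: loose wooden box 130 x 55 x 50 mm; leave it alone
- screwdriver: loose screwdriver lying on the bench; leave it alone
- panel (a joint): how far the panel is pressed down, m: 0 up (springs hold it 8 mm off the frame), 0.008 fully down on the frame (rigid stop). About 4 N starts it moving and 9 N holds it fully down; let go, it springs up again. The panel is aluminium, 128 mm (unit's x) x 200 mm (unit's y), 8 mm thick, level, its upper face 101 mm above the bench when up
There are look-alikes about, which are no part of the job. Of the things that look like the sleeve, the middle-sized one is meant.

How it is judged (in metres and radians):
On the way, in this order (a step that is already met when the one before it is completed fails the run):
1. the sleeve stands fully home on the spigot, let go (horizontal distance between sleeve_center and spigot_shoulder below 0.005 m and z of sleeve_center in the frame of spigot_shoulder between 0.022 and 0.032 m and angle between sleeve_center's own z axis and vertical below 0.1 rad and contact force between the fingers and sleeve below 0.2 N), for 0.2 s.
2. the fastener's slot is in line with the red marks (value of joint fastener between -0.18 and 0.18 rad), for 0.2 s.
At the end, for the whole second after the job is handed in: The sleeve stands fully home on the spigot (within 5 mm sideways, no more than 4 mm short of its seat, 0.1 rad upright), not touched by the fingers; the fastener is within 0.18 rad of alignment; the robot is pressing the panel with more than 5 N and the panel is down at least 6.5 of its 8 mm (all of step 1 and all of step 2 and value of joint panel above 0.0065 m and contact force between any of the fingers, the arm and panel above 5 N); the arm keeps its last pose, push and grip.
It fails at once if another thing on the bench is moved by more than 30 mm (distance of any of collar, collet0, collet1, collet2, tool_holder, wooden_box, screwdriver from where it was at the start of the episode above 0.03 m).
It also fails if it takes over 62 s, if anything falls off the work surface, if the arm or the gripper's body presses on something with over 40 N, if the wrist force passes 120 N, or if a joint passes its speed limit or range.

ROBOT

A 6-joint arm with a two-finger parallel gripper is mounted at the origin on the work surface. World frame = base frame: x ahead of the robot, y to its left, z up, the work surface at z = 0. Lengths are in m, angles in degrees, forces in N, time in s.
With the tool pointing down it reaches from about 0.35 to 0.875 m from the base axis. Payload 4.2 kg.
Tool frame: the origin (TCP) lies on the centre line of the jaws, within the pads' length; the fingertips stand 19 mm ahead of it and the grasp point (between the pads) is the TCP; x points along the fingers, y is the direction in which the jaws open and shut, and the axes are right-handed (so a half turn about x gives the same grasp; the last joint's range is limited). The gripper opens to 87 mm and grips with 3 to 60 N. Pads are 19 mm wide; open, the fingers measure 117 mm over their backs; the gripper's body (75 mm by 190 mm) begins 51 mm behind the grasp point.
Start: joints at [82.368, 22.042, 0.453, 0, -68.411, -14.817], TCP at [0.239, 0.578, 0.242] pointing down, gripper open.
Joint ranges: [-179.83, 179.83], [-69.29, 118.12], [-61.27, 80.66], [-181.25, 117.63], [-171.15, -9.14], [-177.46, 177.46]. Speed limits (degrees/s): [159.86, 159.86, 180, 180, 180, 180].

INTERFACE

Orientations are given as a 3x3 rotation matrix whose columns are the frame's x, y, z axes.
In Python, from station import * gives the robot as it stands.
- The arm moves only by the shell command python3 -m creep 'ROWS'. ROWS is JSON, a list of rows, each a list of 5 numbers: the opening, from 0 (shut) to 1 (fully open), then the shift along the world's x, y, z in mm, then the turn about the world's z in rad. In form: [[jaw, x, y, z, turn], ...]. A call has exactly 8 rows; each row is the pose to reach, as a shift and turn from the pose measured when the call began; what a row does not reach only later rows make up. A row lasts 1/10 s, in which the tool goes at most 50 mm and 8.59 degrees, less where a joint would pass 70% of its speed; a pose out of reach is approached as far as the arm can. A call with a gripper value outside its range is refused whole. The fingers move at their own pace and stop on an object; the grip force is fixed at half the most. Time passes only in rows, so rows that repeat a pose let the fingers close, or fill a call up. It gives the time, the measured TCP pose, the force and the opening at its end, in the units of the state.
- sense(): the state, without advancing time (a new reading comes with each control period).
- capture(name): name is "scene" or "side" or "wrist"; returns a dict with "image" (384x512x3 uint8, blue, green, red), "z_map" (384x512 float32, m along the optical axis (not along the pixel's ray), 0 where there is no reading), "mtx" (3x3 intrinsics, pixels), "eye" and "attitude" of the camera in the world. Camera axes: x right, y up, looking along -z (the intrinsics and any distortion apply to the point x, -y, -z); pixel columns grow to the right and rows downward; lengths in m; the calibration is good to about 2 mm. A picture is of the moment at which its call begins.
- finish_job(): hands the job in, once; it reports no verdict.
Trained networks look in a picture, given as the dict that the camera call returned (one of the last four; its "shot" number tells which), for a name from the list of things; names that differ only in an ending like _2 or _b are one class to them, and where a whole thing is asked for, a point or a joint stands for the part that bears it (a point fixed in the world has none). Each returns a list of dicts, best first, with "confidence" (0 to 1); they miss things now and then, are a little off and sometimes report something else, mostly with a low value. They report only what shows in the picture. A call takes as long as a camera call. They do not tell look-alikes from the thing itself.
- look_for(picture, thing): "box" ([left, top, right, bottom] in pixels, round what is visible of it).
- mark_of(picture, thing): "centre" ([column, row] in pixels: a listed point, or the origin of a listed thing).
The state is a dict: "time_s": time; "joints": joint angles; "joint_velocities": joint speeds; "effort": joint torques, N m; "tcp_pos": TCP position; "ee_rot": TCP orientation; "wrist_force": force on the tool from outside, world axes, zero at the start; "moment": the same for the moment, N m; "gripper_width": opening from 0.0 (shut) to 1.0 (fully open).
Only numpy, scipy, OpenCV 4.12 (cv2) and the standard library are available. Lean on these libraries where they do the work, as an engineer would, in place of code of your own. Each camera call takes 0.05 s, during which the arm holds its last target.

## Working session

There is one attempt and no reset: what is moved stays moved. The work goes in short steps, Python scripts to look and compute and a shell command to move; the robot and the scene stay as the last step left them, time stands still between calls to the robot, and variables do not carry over. Pictures are saved under pics/ and viewed, and the job is handed in when it is done.

```bash
ls; mkdir -p pics; cat > h.py <<'E'
from station import *
import numpy as np, cv2
def px2w(p,u,v,z=None,plane=None):
    K=p["mtx"];R=np.array(p["attitude"]);e=np.array(p["eye"])
    d=np.array([(u-K[0][2])/K[0][0],-(v-K[1][2])/K[1][1],-1.0]);d=R@d
    if plane is not None: return e+d*(plane-e[2])/d[2]
    if z is None: z=p["z_map"][int(round(v)),int(round(u))]
    return e+d*z
def w2px(p,w):
    K=np.array(p["mtx"]);R=np.array(p["attitude"]);c=R.T@(np.array(w)-np.array(p["eye"]))
    q=K@np.array([c[0],-c[1],-c[2]]);return q[:2]/q[2]
E
python3 - <<'E'
from h import *
s=sense();print(s)
for n in["scene","side","wrist"]:
    p=capture(n);cv2.imwrite(f"pics/{n}0.png",p["image"]);print(n,p["eye"],p["attitude"],p["mtx"],[k for k in p])
    for t in["sleeve","sleeve_center","pump_unit","spigot_shoulder","press_pad","fastener_grip"]:
        print(t,[(np.round(r["centre"]),round(r["confidence"],2)) for r in mark_of(p,t)])
E
```

```text
pics
{'time_s': 0.0, 'joints': array([ 8.23685125e+01,  2.20905515e+01,  3.81739638e-01, -2.82920773e-02,
       -6.84101465e+01, -1.48184822e+01]), 'joint_velocities': array([ 0.02894487, -0.04310982, -0.04367532,  0.00577458,  0.06010093,
       -0.06991722]), 'effort': array([-1.04118921e-03, -3.90671253e+01,  1.87404495e+01,  4.21984747e+00,
        1.10208589e-02, -1.94187005e-04]), 'tcp_pos': array([0.23842591, 0.57714965, 0.24047695]), 'ee_rot': array([[-7.30797506e-04, -3.82044143e-01, -9.24143787e-01],
       [-1.99680732e-03, -9.24141634e-01,  3.82044832e-01],
       [-9.99997739e-01,  2.12453449e-03, -8.75081389e-05]]), 'wrist_force': array([ 0.33977265, -0.53541153,  0.00097285]), 'moment': array([-0.00907711, -0.02446098, -0.03383804]), 'gripper_width': 0.9994562267949221}
scene [1.02556741 0.73121325 0.78343013] [[-0.84365335 -0.33562207  0.41905472]
 [ 0.53652268 -0.49822952  0.68110995]
 [-0.0198101   0.79945305  0.60040185]] [[453.56433563   0.         258.2641005 ]
 [  0.         453.56433563 194.79189744]
 [  0.           0.           1.        ]] ['image', 'z_map'
[... 904 characters left out ...]
, 0.47), (array([143., 285.]), 0.42)]
pump_unit [(array([259., 210.]), 0.83)]
spigot_shoulder [(array([229., 211.]), 0.74)]
press_pad [(array([258., 211.]), 0.73), (array([256., 188.]), 0.59)]
fastener_grip [(array([282., 170.]), 0.73)]
wrist [0.31309621 0.54721783 0.38623098] [[-3.81637296e-01  8.84285344e-01  2.69058366e-01]
 [-9.24312163e-01 -3.65110405e-01 -1.11091935e-01]
 [-9.60800677e-07 -2.91090746e-01  9.56695447e-01]] [[290.3565669    0.         252.11263779]
 [  0.         290.3565669  186.91042154]
 [  0.           0.           1.        ]] ['image', 'z_map', 'mtx', 'eye', 'attitude', 'shot']
sleeve []
sleeve_center []
pump_unit []
spigot_shoulder []
press_pad []
fastener_grip []
```

View pics/scene0.png

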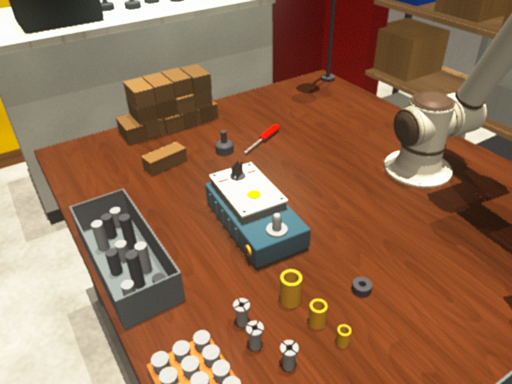

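View pics/side0.png

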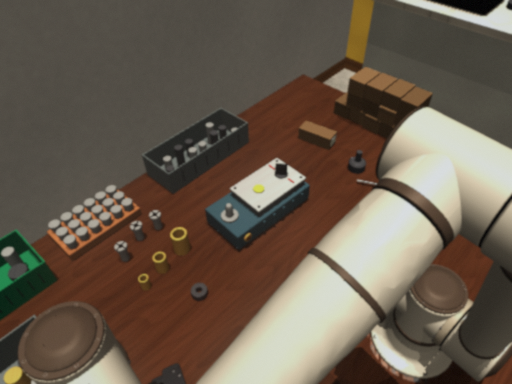

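View pics/wrist0.png

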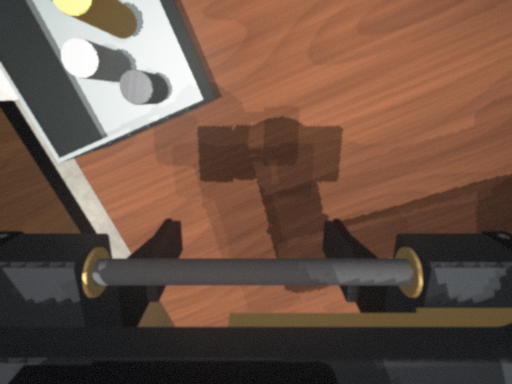

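The scene picture shows three brass tubes: large at (290,288), middle at (317,314) and small at (344,335). The middle one fits "the middle-sized one". The unit's panel is at (250,190) with the fastener at (238,170), the pad at (254,195) and the spigot at (277,225). Next I'll check sizes from the depth map and look at an enlarged crop.

```bash
cat >> h.py <<'E'
def cloud(p):
    z=p["z_map"];h,w=z.shape;K=np.array(p["mtx"]);v,u=np.mgrid[:h,:w]
    c=np.stack([(u-K[0,2])/K[0,0]*z,-(v-K[1,2])/K[1,1]*z,-z],-1)
    return c@np.array(p["attitude"]).T+np.array(p["eye"])
E
python3 - <<'E'
from h import *
ps={n:capture(n) for n in["scene","side"]}
for n,p in ps.items():
    np.savez(f"{n}0.npz",**{k:np.array(v) for k,v in p.items()})
    W=cloud(p); hsv=cv2.cvtColor(p["image"],cv2.COLOR_BGR2HSV)
    m=((hsv[...,0]>20)&(hsv[...,0]<34)&(hsv[...,1]>150)&(hsv[...,2]>50)).astype(np.uint8)
    k,l,st,ce=cv2.connectedComponentsWithStats(m)
    for i in range(1,k):
        if st[i,4]>20:
            q=W[l==i];q=q[(q[:,0]>0.2)&(q[:,0]<1)]
            if len(q)<10: continue
            zt=np.percentile(q[:,2],97)
            t=q[q[:,2]>zt-0.004]
            print(n,np.round(ce[i]),st[i,4],"ztop %.3f"%zt,"mean",np.round(q.mean(0),3),"top extents",np.round(t[:,:2].min(0),3),np.round(t[:,:2].max(0),3),"mid",np.round((t[:,:2].min(0)+t[:,:2].max(0))/2,4))
a=ps["scene"]["image"][140:370,190:380];cv2.imwrite("pics/c0.png",cv2.resize(a,None,fx=2.6,fy=2.6,interpolation=cv2.INTER_CUBIC))
E
```

```text
scene [4. 3.] 73 ztop 0.194 mean [ 0.812 -2.14   0.177] top extents [ 0.814 -2.162] [ 0.827 -1.696] mid [ 0.8202 -1.9292]
scene [  6. 132.] 583 ztop -0.339 mean [ 0.998 -2.155 -0.481] top extents [ 0.997 -2.179] [ 0.999 -2.157] mid [ 0.9982 -2.168 ]
scene [254. 194.] 69 ztop 0.107 mean [ 0.56  -0.048  0.105] top extents [ 0.546 -0.061] [ 0.573 -0.031] mid [ 0.5594 -0.0462]
scene [291. 278.] 201 ztop 0.076 mean [0.627 0.205 0.071] top extents [0.604 0.183] [0.649 0.229] mid [0.6268 0.2062]
scene [318. 306.] 137 ztop 0.059 mean [0.617 0.286 0.055] top extents [0.599 0.268] [0.634 0.303] mid [0.6165 0.2856]
scene [344. 330.] 107 ztop 0.045 mean [0.603 0.349 0.038] top extents [0.591 0.338] [0.616 0.364] mid [0.6037 0.3514]
side [258. 189.] 40 ztop 0.108 mean [ 0.555 -0.051  0.106] top extents [ 0.544 -0.063] [ 0.566 -0.038] mid [ 0.5549 -0.0506]
side [178. 234.] 98 ztop 0.077 mean [0.624 0.205 0.073] top extents [0.603 0.183] [0.647 0.226] mid [0.6254 0.2043]
side [159. 257.] 64 ztop 0.061 mean [0.613 0.284 0.056] top extents [0.598 0.268] [0.629 0.3  ] mid [0.6136 0.2841]
side [143. 278.] 43 ztop 0.046 mean [0.602 0.349 0.041] top extents [0.591 0.337] [0.613 0.36 ] mid [0.6019 0.3485]
side [ 17. 378.] 25 ztop 0.107 mean [0.557 0.681 0.103] top extents [0.553 0.668] [0.564 0.697] mid [0.5582 0.6829]
```

View pics/c0.png

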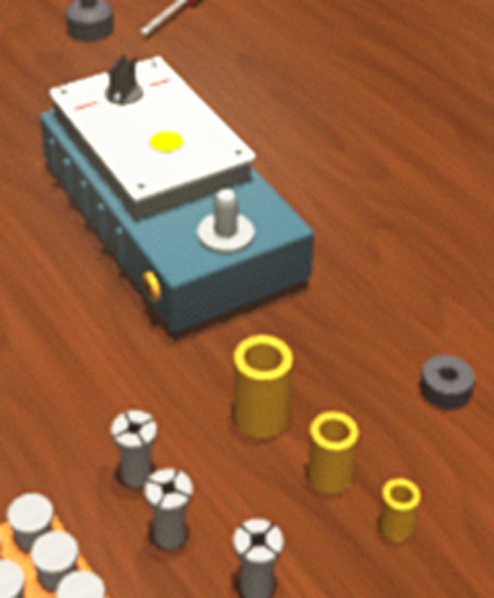

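The crop confirms the middle tube, at (333,450) in the crop and about (318,312) in the scene. Its measured outside is about 35 mm and its top is at about 0.058 m, which matches 36/56 mm. Next I'll measure the unit.

```bash
python3 - <<'E'
from h import *
for n in["scene","side"]:
    p=dict(np.load(f"{n}0.npz"));W=cloud(p);im=p["image"]
    reg=(W[...,0]>.4)&(W[...,0]<.75)&(W[...,1]>-.25)&(W[...,1]<.16)
    def rect(m):
        q=W[m][:,:2].astype(np.float32);r=cv2.minAreaRect(q*1000);return np.round(r[0],1),np.round(r[1],1),round(r[2],1),len(q)
    z=W[...,2]
    wh=(im.min(-1)>150)
    print(n,"panel",rect(reg&(z>.097)&(z<.107)), np.median(z[reg&wh&(z>.097)&(z<.107)]))
    print("cast",rect(reg&(z>.066)&(z<.074)))
    print("spig",rect(reg&(z>.108)&(W[...,1]>0)),"top",z[reg&(W[...,1]>0)].max())
    q=W[reg&(z>.115)&(W[...,1]>0)];print(np.round(q.mean(0),4))
    print("shoulder",rect(reg&(z>.0745)&(z<.079)&(W[...,1]>0)))
    print("fast",rect(reg&(z>.118)&(W[...,1]<-.05)),"top",z[reg&(W[...,1]<-.05)].max())
    a=cv2.resize(im[130:260,190:320],None,fx=4.5,fy=4.5,interpolation=cv2.INTER_CUBIC);cv2.imwrite(f"pics/u_{n}.png",a)
    # objects
    o=(z>.015)&(W[...,0]>.35)&(W[...,0]<.95)&(W[...,1]>.12)&(W[...,1]<.6)
    k,l,st,ce=cv2.connectedComponentsWithStats(o.astype(np.uint8))
    for i in range(1,k):
        if 30<st[i,4]<3000:print(" obj",np.round(ce[i]),np.round(W[l==i].mean(0),3),"zmax",round(z[l==i].max(),3))
E
```

```text
scene panel (array([557.9, -56.3]), array([267.4, 131. ]), 85.2, 2267) 0.10176460279743382
cast (array([559. , -47.3]), array([298.3, 151.1]), 86.0, 1761)
spig (array([568.9,  65.7]), array([17.6, 21.1]), 25.3, 64) top 0.12169648334595584
[0.5691 0.0665 0.118 ]
shoulder (array([561.8,  47.7]), array([ 92. , 120.6]), 86.0, 208)
fast (array([ 551.1, -144.6]), array([40.4, 18.2]), 33.8, 107) top 0.14083829423303085
 obj [291. 286.] [0.631 0.212 0.054] zmax 0.078
 obj [362. 284.] [0.481 0.272 0.022] zmax 0.026
 obj [242. 309.] [0.748 0.204 0.049] zmax 0.062
 obj [318. 312.] [0.619 0.289 0.042] zmax 0.06
 obj [255. 332.] [0.755 0.266 0.05 ] zmax 0.063
 obj [344. 333.] [0.605 0.353 0.033] zmax 0.045
 obj [289. 352.] [0.725 0.337 0.05 ] zmax 0.063
 obj [506. 379.] [0.476 0.594 0.092] zmax 0.104
side panel (array([557.3, -59.6]), array([266.4, 131.1]), 86.2, 1869) 0.10277015010104051
cast (array([556.1, -51.4]), array([301.9, 155.1]), 85.2, 1307)
spig (array([565.7,  64. ]), array([17.1, 16.4]), 45.1, 42) top 0.12212425865585252
[0.566  0.064  0.1185]
shoulder (array([565.4,  50. ]), array([ 97.6, 146.9]), 88.8, 204)
fast (array([ 550.9, -146.5]), array([34.5, 20.9]), 37.7, 99) top 0.14222594980735526
 obj [155. 218.] [0.741 0.2   0.049] zmax 0.063
 obj [136. 228.] [0.749 0.262 0.049] zmax 0.064
 obj [179. 239.] [0.621 0.207 0.055] zmax 0.078
 obj [ 25. 273.] [0.833 0.547 0.062] zmax 0.096
 obj [121. 249.] [0.719 0.334 0.049] zmax 0.064
 obj [160. 261.] [0.613 0.286 0.043] zmax 0.062
 obj [143. 280.] [0.601 0.35  0.033] zmax 0.046
 obj [198. 290.] [0.478 0.269 0.023] zmax 0.028
```

View pics/u_side.png

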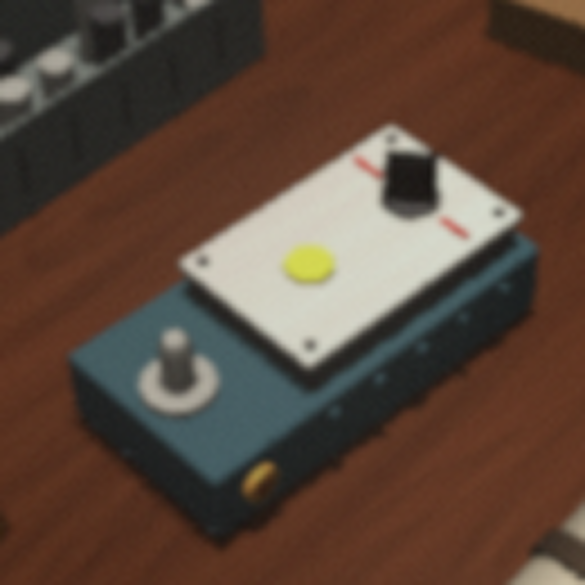

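View pics/u_scene.png

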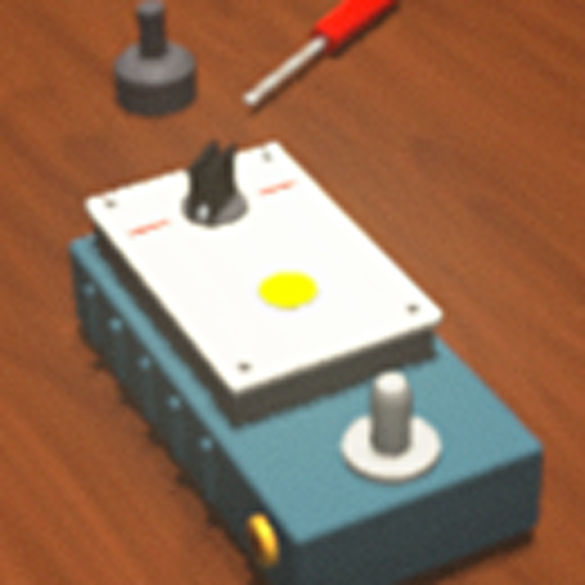

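The unit's x axis is at about -4.5° in the world frame and the slot is at about +36°, so the fastener needs about 40° clockwise. I'm moving above the middle sleeve now, with the jaws along the unit's x.

```bash
python3 -m creep '[[1,50,-40,0,-0.15],[1,95,-75,0,-0.3],[1,140,-110,0,-0.45],[1,190,-148,0,-0.6],[1,237,-184,0,-0.75],[1,284,-220,0,-0.9],[1,330,-256,-20,-1.05],[1,377,-292,-40,-1.2]]' && python3 -m creep '[[1,0,0,0,0],[1,0,0,0,0],[1,0,0,0,0],[1,0,0,0,0],[1,0,0,0,0],[1,0,0,0,0],[1,0,0,0,0],[1,0,0,0,0]]'
```

```text
time_s: 1.95
tcp_pos: [0.5548, 0.3327, 0.222]
ee_rot: [[0.002, -1.0, 0.027], [0.002, 0.027, 1.0], [-1.0, -0.002, 0.002]]
wrist_force: [-0.4, 0.7, 0.6]
gripper_width: 1.0
time_s: 2.75
tcp_pos: [0.5546, 0.333, 0.2221]
ee_rot: [[0.002, -1.0, 0.026], [0.002, 0.026, 1.0], [-1.0, -0.002, 0.002]]
wrist_force: [-0.9, -0.2, 0.1]
gripper_width: 0.997
```

```bash
python3 -m creep '[[1,30,-24,-10,-0.05],[1,60,-48,-20,-0.05],[1,60,-48,-20,-0.05],[1,60,-48,-20,-0.05],[1,60,-48,-20,-0.05],[1,60,-48,-20,-0.05],[1,60,-48,-20,-0.05],[1,60,-48,-20,-0.05]]'; cat >> h.py <<'E'
def ring(p,ztop,x,y,r=.035,brass=True):
    W=cloud(p);hsv=cv2.cvtColor(p["image"],cv2.COLOR_BGR2HSV)
    m=(np.hypot(W[...,0]-x,W[...,1]-y)<r)&(abs(W[...,2]-ztop)<.005)
    q=(W[m][:,:2]*1000).astype(np.float32)
    h=cv2.convexHull(q);return cv2.minEnclosingCircle(q),cv2.fitEllipse(h),len(q),W[m][:,2].mean()
E
python3 - <<'E'
from h import *
p=capture("wrist");cv2.imwrite("pics/w1.png",p["image"])
s=sense();print(s["tcp_pos"],p["eye"])
print(ring(p,.057,.615,.285)); print(w2px(p,[.615,.285,.056]))
for t in["sleeve","sleeve_center"]:
    print(t,[(np.round(r["centre"]),round(r["confidence"],2)) for r in mark_of(p,t)])
E
```

```text
time_s: 3.55
tcp_pos: [0.6143, 0.2856, 0.2026]
ee_rot: [[0.003, -0.997, 0.075], [0.002, 0.075, 0.997], [-1.0, -0.003, 0.002]]
wrist_force: [0.4, 0.4, -0.3]
gripper_width: 0.999
[0.61434247 0.28549127 0.20248562] [0.60816949 0.20557328 0.3470757 ]
(((615.5560302734375, 283.76519775390625), 18.00831413269043), ((615.6797485351562, 283.44818115234375), (34.87015151977539, 35.362937927246094), 131.4423065185547), 505, np.float64(0.05671534418734248))
[252.08127233 178.07837164]
sleeve [(array([263., 216.]), 0.64), (array([236.,  98.]), 0.6), (array([253., 164.]), 0.56), (array([131., 100.]), 0.37)]
sleeve_center [(array([236., 100.]), 0.72), (array([264., 219.]), 0.64), (array([253., 174.]), 0.56)]
```

View pics/w1.png

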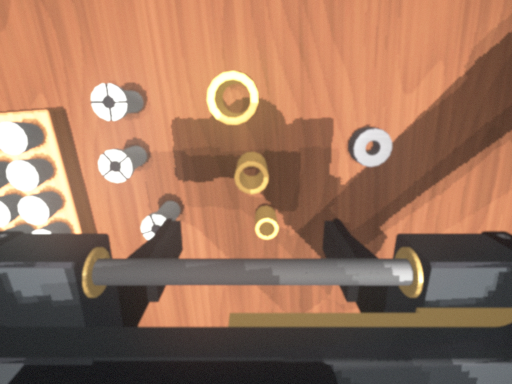

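The middle sleeve's ring is at (253,175) in the wrist image, radius 18 mm, centre (0.6156, 0.2836). I'm descending on it.

```bash
python3 -m creep '[[1,1,-2,-30,0],[1,1,-2,-65,0],[1,1,-2,-100,0],[1,1,-2,-130,0],[1,1,-2,-150,0],[1,1,-2,-160,0],[1,1,-2,-160,0],[1,1,-2,-160,0]]' && python3 -m creep '[[0,0,0,0,0],[0,0,0,0,0],[0,0,0,0,0],[0,0,0,0,0],[0,0,0,0,0],[0,0,0,0,0],[0,0,0,0,0],[0,0,0,0,0]]'
```

```text
time_s: 4.5
tcp_pos: [0.6162, 0.2838, 0.0434]
ee_rot: [[0.004, -0.997, 0.075], [0.003, 0.075, 0.997], [-1.0, -0.004, 0.003]]
wrist_force: [0.3, 0.5, 1.5]
gripper_width: 0.997
time_s: 5.3
tcp_pos: [0.6162, 0.2837, 0.0433]
ee_rot: [[0.004, -0.997, 0.075], [0.002, 0.075, 0.997], [-1.0, -0.004, 0.003]]
wrist_force: [0.1, 0.2, -0.1]
gripper_width: 0.394
```

```bash
python3 -m creep '[[0,0,0,35,0],[0,0,0,80,0],[0,0,0,125,0],[0,-5,-10,165,0],[0,-20,-50,180,0],[0,-35,-85,180,0],[0,-48,-123,180,0],[0,-48,-123,180,0]]' && python3 -m creep '[[0,0,0,0,0],[0,0,0,0,0],[0,0,0,0,0],[0,0,0,0,0],[0,0,0,0,0],[0,0,0,0,0],[0,0,0,0,0],[0,0,0,0,0]]'
python3 - <<'E'
from h import *
p=capture("wrist");cv2.imwrite("pics/w2.png",p["image"])
s=sense();print(s["tcp_pos"],p["eye"],s["gripper_width"],s["wrist_force"])
W=cloud(p);z=W[...,2]
reg=(W[...,0]>.5)&(W[...,0]<.63)&(W[...,1]>.02)&(W[...,1]<.11)
def info(m):
    q=(W[m][:,:2]*1000).astype(np.float32);print(len(q),cv2.minEnclosingCircle(q),cv2.fitEllipse(cv2.convexHull(q)))
info(reg&(z>.073)&(z<.079)&(p["image"].min(-1)>90)&(np.hypot(W[...,0]-.567,W[...,1]-.064)<.035))
info(reg&(z>.114)&(z<.13)); print(np.percentile(z[reg&(z>.1)&(z<.14)],[5,50,95]))
for t in["spigot_shoulder","press_pad","fastener_grip","sleeve_center"]:
    print(t,[(np.round(r["centre"]),round(r["confidence"],2)) for r in mark_of(p,t)])
E
```

```text
time_s: 6.1
tcp_pos: [0.5656, 0.1568, 0.2234]
ee_rot: [[0.001, -0.997, 0.079], [0.002, 0.079, 0.997], [-1.0, -0.001, 0.002]]
wrist_force: [0.3, -0.9, -0.9]
gripper_width: 0.395
time_s: 6.9
tcp_pos: [0.5656, 0.1569, 0.2234]
ee_rot: [[0.001, -0.997, 0.079], [0.001, 0.079, 0.997], [-1.0, -0.001, 0.002]]
wrist_force: [-0.5, -0.3, -1.6]
gripper_width: 0.397
[0.56559775 0.15684829 0.22340937] [0.55944271 0.0769255  0.36791095] 0.397264568173457 [ 0.1083066  -0.02446395 -1.11252307]
1772 ((568.798095703125, 61.45034408569336), 33.4229736328125) ((567.8218994140625, 62.20191192626953), (62.10451126098633, 64.8157958984375), 142.97396850585938)
449 ((566.8641357421875, 63.12702560424805), 9.90811824798584) ((566.7891845703125, 62.96867752075195), (18.714149475097656, 19.277742385864258), 94.35313415527344)
[0.11190671 0.11808361 0.12015815]
spigot_shoulder [(array([245.,  85.]), 0.68)]
press_pad []
fastener_grip []
sleeve_center [(array([205., 213.]), 0.88), (array([237., 300.]), 0.71), (array([252., 240.]), 0.7)]
```

View pics/w2.png

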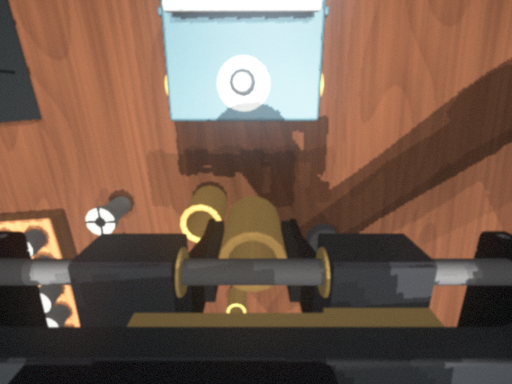

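The wrist view shows the shoulder and spigot at (243,82) and the held sleeve at (252,245), with its upper ring visible. I'll get the sleeve-to-spigot offset from this one camera.

```bash
python3 - <<'E'
from h import *
p=capture("wrist");im=p["image"];W=cloud(p);z=W[...,2]
g=cv2.cvtColor(im,cv2.COLOR_BGR2HSV)
m=((g[...,1]<60)&(g[...,2]>150)).astype(np.uint8);m[:40]=0;m[130:]=0;m[:,:190]=0;m[:,300:]=0
c=max(cv2.findContours(m,cv2.RETR_EXTERNAL,cv2.CHAIN_APPROX_NONE)[0],key=cv2.contourArea)
e=cv2.fitEllipse(c);print(e, px2w(p,*e[0],plane=.076))
q=W[(np.hypot(W[...,0]-.567,W[...,1]-.063)<.02)&(z>.1165)];print("spig top",q.mean(0),len(q))
s=sense();t=s["tcp_pos"]
b=(g[...,0]>18)&(g[...,0]<36)&(g[...,1]>120)&(np.hypot(W[...,0]-t[0],W[...,1]-t[1])<.04)
print("held z",np.percentile(z[b],[1,50,90,99]))
q=W[b];zt=np.percentile(q[:,2],97);
for lo,hi in((zt-.004,zt+.004),):
    r=q[(q[:,2]>lo)&(q[:,2]<hi)];print("top",len(r),r[:,:2].min(0),r[:,:2].max(0),cv2.minEnclosingCircle((r[:,:2]*1000).astype(np.float32)))
# side wall: fit circle
from scipy.optimize import least_squares
r=q[(q[:,2]<zt-.012)&(q[:,2]>zt-.05)]
f=least_squares(lambda v:np.hypot(r[:,0]-v[0],r[:,1]-v[1])-.018,[t[0],t[1]],loss="soft_l1",f_scale=.001);print("wall",f.x,len(r),np.abs(f.fun).mean())
print("tcp",t)
cv2.imwrite("pics/w2c.png",cv2.resize(im[40:320,130:380],None,fx=2.1,fy=2.1,interpolation=cv2.INTER_CUBIC))
E
```

```text
((245.04835510253906, 79.42555236816406), (91.17469787597656, 132.82498168945312), 91.24748229980469) [0.56507749 0.05950559 0.076     ]
spig top [0.56163453 0.07261348 0.29129678] 1117
held z [0.19167655 0.30323774 0.30591697 0.30689031]
top 1966 [0.53143184 0.12891489] [0.59595176 0.13642494] ((563.6917724609375, 133.4292449951172), 32.36534881591797)
wall [0.56287972 0.12911076] 68 0.004144266059967101
tcp [0.56560732 0.15676306 0.22345735]
```

View pics/w2c.png

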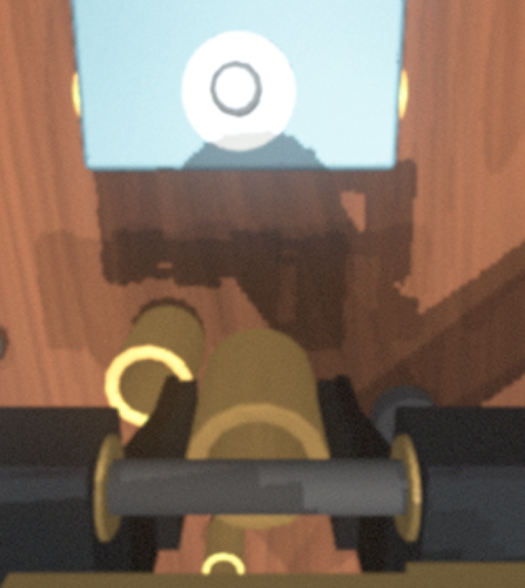

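```bash
python3 - <<'E'
from h import *
from scipy.optimize import least_squares
p=capture("wrist");im=p["image"];W=cloud(p);z=W[...,2];g=cv2.cvtColor(im,cv2.COLOR_BGR2HSV);t=sense()["tcp_pos"]
mm=(np.hypot(W[...,0]-.567,W[...,1]-.063)<.03)&(z>.1165)&(z<.122);q=W[mm];print("spig top",q.mean(0),(q[:,:2].min(0)+q[:,:2].max(0))/2,len(q))
m=((g[...,1]<25)&(g[...,2]>200)).astype(np.uint8);m[:45]=0;m[112:]=0;m[:,:205]=0;m[:,285:]=0
c=max(cv2.findContours(m,cv2.RETR_EXTERNAL,cv2.CHAIN_APPROX_NONE)[0],key=cv2.contourArea);e=cv2.fitEllipse(c);print("sh",e,px2w(p,*e[0],plane=.076))
b=(g[...,0]>15)&(g[...,0]<40)&(g[...,1]>100)&(np.hypot(W[...,0]-t[0],W[...,1]-t[1])<.04)&(z<.245)&(z>.17)
q=W[b];print(len(q),np.percentile(q[:,2],[2,50,98]))
for a,bb in((.185,.205),(.205,.232)):
    r=q[(q[:,2]>a)&(q[:,2]<bb)]
    f=least_squares(lambda v:np.hypot(r[:,0]-v[0],r[:,1]-v[1])-.018,[t[0],t[1]],loss="soft_l1",f_scale=.001);print("wall",f.x,len(r),np.abs(f.fun).mean())
r=q[q[:,2]>.2335];print("ring",r.min(0),r.max(0),len(r))
print("tcp",t)
E
```

```text
spig top [0.56667911 0.06323976 0.11906987] [0.56649452 0.0631452 ] 336
sh ((243.27810668945312, 82.79857635498047), (54.414588928222656, 56.36019515991211), 173.95252990722656) [0.56700715 0.06236111 0.076     ]
3739 [0.18764028 0.22205746 0.23841558]
wall [0.56561073 0.15654308] 794 0.0021974876507032137
wall [0.56635836 0.15678288] 1626 0.002217404261005894
ring [0.54809776 0.13877355 0.23350121] [0.5926313 0.1744915 0.2449754] 1218
tcp [0.56560473 0.1567567  0.22345622]
```

```bash
python3 -m creep '[[0,0,-30,0,0],[0,1,-65,0,0],[0,1,-94,-5,0],[0,1,-94,-20,0],[0,1,-94,-35,0],[0,1,-94,-45,0],[0,1,-94,-50,0],[0,1,-94,-50,0]]'
python3 - <<'E'
from h import *
s=sense();print(s["tcp_pos"],s["wrist_force"])
for n in("scene","side"):
    p=capture(n);c=w2px(p,[.567,.063,.13]).astype(int);a=p["image"][c[1]-45:c[1]+45,c[0]-45:c[0]+45];cv2.imwrite(f"pics/{n}3.png",cv2.resize(a,None,fx=6,fy=6,interpolation=cv2.INTER_CUBIC))
E
```

```text
time_s: 8.05
tcp_pos: [0.5664, 0.0629, 0.1729]
ee_rot: [[-0.0, -0.997, 0.079], [0.001, 0.079, 0.997], [-1.0, 0.0, 0.001]]
wrist_force: [-0.1, 0.2, -1.4]
gripper_width: 0.395
[0.56639514 0.062884   0.17285828] [-0.13087819  0.19639488 -1.44344387]
```

View pics/scene3.png

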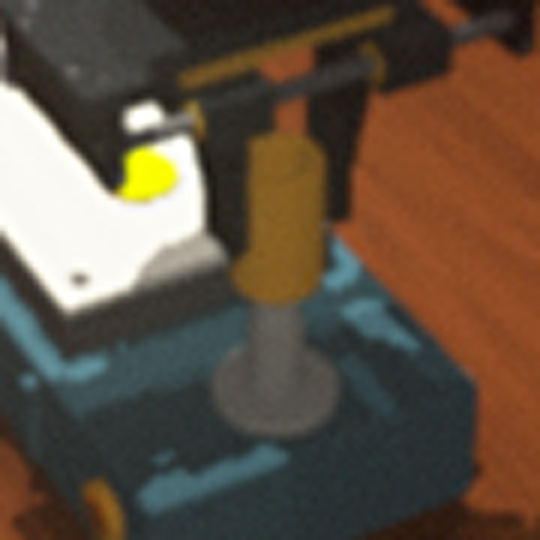

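View pics/side3.png

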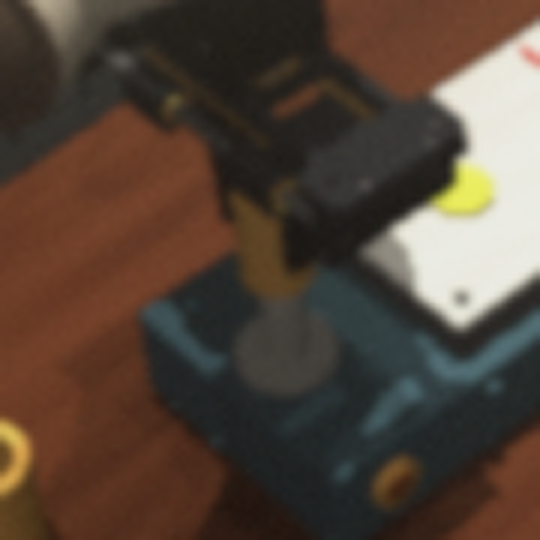

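In both crops the sleeve sits centred over the spigot (scene crop: sleeve at about (278,290), spigot at (275,330)). I'm lowering it in small steps.

```bash
python3 -m creep '[[0,0,0,-5,0],[0,0,0,-10,0],[0,0,0,-15,0],[0,0,0,-18,0],[0,0,0,-21,0],[0,0,0,-24,0],[0,0,0,-24,0],[0,0,0,-24,0]]'
```

```text
time_s: 8.95
tcp_pos: [0.5671, 0.0631, 0.15]
ee_rot: [[0.002, -0.997, 0.079], [0.002, 0.079, 0.997], [-1.0, -0.002, 0.002]]
wrist_force: [0.4, 0.1, -1.2]
gripper_width: 0.401
```

```bash
python3 -m creep '[[0,0,0,-5,0],[0,0,0,-10,0],[0,0,0,-15,0],[0,0,0,-20,0],[0,0,0,-24,0],[0,0,0,-27,0],[0,0,0,-29,0],[0,0,0,-29,0]]'
```

```text
time_s: 9.75
tcp_pos: [0.567, 0.063, 0.1207]
ee_rot: [[0.002, -0.997, 0.079], [0.001, 0.079, 0.997], [-1.0, -0.002, 0.001]]
wrist_force: [0.7, -0.5, -2.1]
gripper_width: 0.395
```

```bash
python3 -m creep '[[0,0,0,-0.5,0],[0,0,0,-1,0],[0,0,0,-1.5,0],[0,0,0,-2,0],[0,0,0,-2.5,0],[0,0,0,-3,0],[0,0,0,-3,0],[0,0,0,-3,0]]'
```

```text
time_s: 10.55
tcp_pos: [0.5671, 0.063, 0.1192]
ee_rot: [[0.003, -0.997, 0.078], [0.001, 0.078, 0.997], [-1.0, -0.002, 0.001]]
wrist_force: [-2.8, 0.6, 6.9]
gripper_width: 0.396
```

It makes contact at exactly the height I predicted (0.119), with about 8 N. I'm releasing and rising straight up.

```bash
python3 -m creep '[[0.6,0,0,1,0],[0.75,0,0,1,0],[0.75,0,0,1,0],[0.75,0,0,1,0],[0.75,0,0,1,0],[0.75,0,0,1,0],[0.75,0,0,1,0],[0.75,0,0,1,0]]' && python3 -m creep '[[0.75,0,0,20,0],[0.75,0,0,50,0],[0.75,0,0,85,0],[0.75,0,0,110,0],[0.75,0,0,120,0],[0.75,0,0,120,0],[0.75,0,0,120,0],[0.75,0,0,120,0]]'
python3 - <<'E'
from h import *
for n in("scene","wrist"):
    p=capture(n);W=cloud(p);z=W[...,2];im=p["image"]
    d=np.hypot(W[...,0]-.567,W[...,1]-.063)
    q=W[(d<.03)&(z>.122)&(z<.15)];print(n,"ring",np.percentile(q[:,2],[5,50,95]),cv2.minEnclosingCircle((q[:,:2]*1000).astype(np.float32)))
    c=w2px(p,[.56,0,.1]).astype(int);
    cv2.imwrite(f"pics/{n}4.png",cv2.resize(im[max(c[1]-90,0):c[1]+80,max(0,c[0]-80):c[0]+80],None,fx=3.5,fy=3.5,interpolation=cv2.INTER_CUBIC) if n=="scene" else im)
E
```

```text
time_s: 11.35
tcp_pos: [0.5671, 0.063, 0.1202]
ee_rot: [[0.002, -0.997, 0.078], [0.001, 0.078, 0.997], [-1.0, -0.002, 0.001]]
wrist_force: [-0.6, 0.5, -0.8]
gripper_width: 0.748
time_s: 12.15
tcp_pos: [0.5662, 0.0628, 0.2382]
ee_rot: [[-0.001, -0.997, 0.078], [0.0, 0.078, 0.997], [-1.0, 0.001, 0.0]]
wrist_force: [-0.3, 0.7, 0.8]
gripper_width: 0.751
scene ring [0.12295348 0.13038854 0.13420912] ((567.39794921875, 64.48423767089844), 20.45090103149414)
wrist ring [0.12385282 0.13278641 0.13406795] ((567.093994140625, 62.90907287597656), 17.870397567749023)
```

View pics/scene4.png

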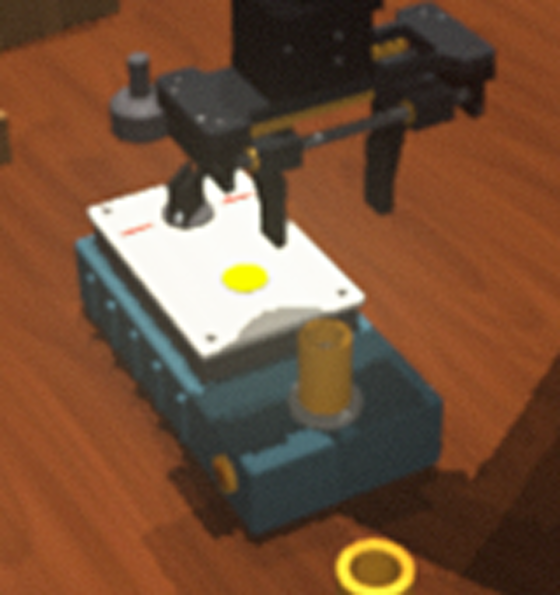

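View pics/wrist4.png

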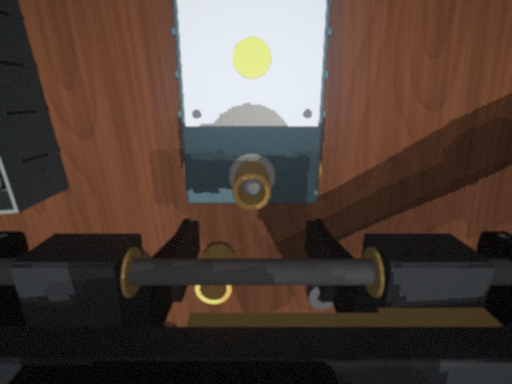

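The sleeve is home: its ring is at (252,188) in the wrist view, top at 0.133 (132 mm nominal), centre (0.567, 0.063). On to the fastener.

```bash
python3 -m creep '[[0.75,-3,-30,0,0],[0.75,-6,-65,0,0],[0.75,-10,-100,0,0],[0.75,-12,-125,0,0],[0.75,-12,-125,0,0],[0.75,-12,-125,0,0],[0.75,-12,-125,0,0],[0.75,-12,-125,0,0]]'
python3 - <<'E'
from h import *
p=capture("wrist");W=cloud(p);z=W[...,2];im=p["image"];s=sense();print(s["tcp_pos"])
d=np.hypot(W[...,0]-.551,W[...,1]+.146)
for lo,hi in((.13,.142),(.12,.142)):
    m=(d<.035)&(z>lo)&(z<hi);q=(W[m][:,:2]*1000).astype(np.float32);print("ribs",len(q),cv2.minAreaRect(q))
m=(d<.03)&(z>.102)&(z<.107);q=(W[m][:,:2]*1000).astype(np.float32);print("disc",cv2.minEnclosingCircle(q))
hsv=cv2.cvtColor(im,cv2.COLOR_BGR2HSV)
ym=(hsv[...,0]>22)&(hsv[...,0]<36)&(hsv[...,1]>120)&(abs(W[...,2]-.104)<.006);q=W[ym];print("pad",q.mean(0),(q.min(0)+q.max(0))/2)
rm=((hsv[...,0]<6)|(hsv[...,0]>172))&(hsv[...,1]>80)&(abs(z-.101)<.005)&(d<.08)
k,l,st,ce=cv2.connectedComponentsWithStats(rm.astype(np.uint8))
for i in range(1,k):
    if st[i,4]>8:print("red",np.round(ce[i]),st[i,4],W[l==i].mean(0))
c=w2px(p,[.551,-.146,.13]).astype(int);print(c)
cv2.imwrite("pics/w5.png",im);cv2.imwrite("pics/w5c.png",cv2.resize(im[max(0,c[1]-70):c[1]+70,c[0]-80:c[0]+80],None,fx=4.5,fy=4.5,interpolation=cv2.INTER_CUBIC))
E
```

```text
time_s: 13.05
tcp_pos: [0.5547, -0.0612, 0.2384]
ee_rot: [[-0.001, -0.997, 0.077], [0.0, 0.077, 0.997], [-1.0, 0.001, 0.0]]
wrist_force: [0.1, -0.4, 0.4]
gripper_width: 0.754
[ 0.55468187 -0.06124463  0.23845601]
ribs 597 ((550.5741577148438, -146.35147094726562), (35.91259002685547, 16.015775680541992), 34.27504348754883)
ribs 613 ((550.5741577148438, -146.35147094726562), (35.91259002685547, 16.015775680541992), 34.27504348754883)
disc ((550.9898681640625, -146.00100708007812), 29.9830322265625)
pad [ 0.56042694 -0.05113754  0.10540599] [ 0.55839472 -0.05170907  0.10527211]
red [204.  93.] 136 [ 0.59272173 -0.14919267  0.10308978]
red [295.  93.] 128 [ 0.50887556 -0.14271137  0.10304483]
[249  92]
```

View pics/w5c.png

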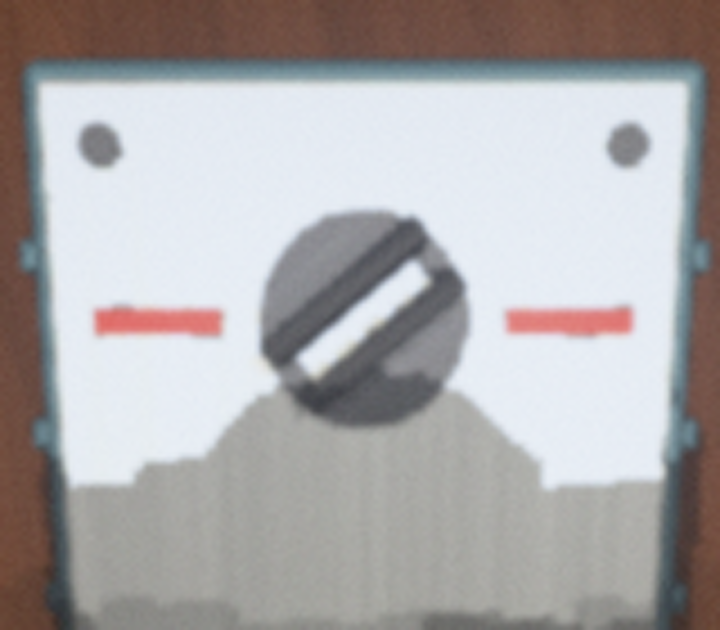

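The wrist crop shows the slot at 34.3° in the world, at crop (365,318), and the red marks' line at -4.4°, crop (158,322) to (570,322). So the fastener is at -0.675 rad. I'll grip across the ribs with a -0.895 rad turn of the jaws.

```bash
python3 -m creep '[[0.55,-1,-20,0,-0.15],[0.55,-2,-40,-10,-0.3],[0.55,-3,-60,-20,-0.45],[0.55,-4,-75,-30,-0.6],[0.55,-4,-85,-40,-0.75],[0.55,-4,-85,-50,-0.895],[0.55,-4,-85,-65,-0.895],[0.55,-4,-85,-65,-0.895]]' && python3 -m creep '[[0.55,0,0,0,0],[0.55,0,0,0,0],[0.55,0,0,0,0],[0.55,0,0,0,0],[0.55,0,0,0,0],[0.55,0,0,0,0],[0.55,0,0,0,0],[0.55,0,0,0,0]]'; python3 - <<'E'
from h import *
s=sense();print(s["tcp_pos"],s["joints"],np.degrees(np.arctan2(-s["ee_rot"][1][1],-s["ee_rot"][0][1])))
E
```

```text
time_s: 13.9
tcp_pos: [0.5495, -0.1456, 0.1714]
ee_rot: [[-0.005, -0.564, 0.826], [0.001, 0.826, 0.564], [-1.0, 0.004, -0.003]]
wrist_force: [0.3, -0.1, -0.5]
gripper_width: 0.549
time_s: 14.7
tcp_pos: [0.5495, -0.1456, 0.1714]
ee_rot: [[-0.005, -0.564, 0.826], [0.001, 0.826, 0.564], [-1.0, 0.004, -0.003]]
wrist_force: [0.4, 0.0, 0.4]
gripper_width: 0.55
[ 0.5495061  -0.14561003  0.1714368 ] [  1.44490853  20.16151273 -13.17127628  -0.09035123 -56.92945879
 -57.05997485] -55.66486353213426
```

```bash
python3 -m creep '[[0.55,1,-1,-10,0],[0.55,1,-1,-20,0],[0.55,1,-1,-30,0],[0.55,1,-1,-38,0],[0.55,1,-1,-43,0],[0.55,1,-1,-43,0],[0.55,1,-1,-43,0],[0.55,1,-1,-43,0]]' && python3 -m creep '[[0.3,0,0,0,0],[0.15,0,0,0,0],[0,0,0,0,0],[0,0,0,0,0],[0,0,0,0,0],[0,0,0,0,0],[0,0,0,0,0],[0,0,0,0,0]]'
```

```text
time_s: 15.5
tcp_pos: [0.5508, -0.1466, 0.1289]
ee_rot: [[-0.004, -0.564, 0.826], [0.001, 0.826, 0.564], [-1.0, 0.003, -0.002]]
wrist_force: [-0.1, 0.4, -0.2]
gripper_width: 0.551
time_s: 16.3
tcp_pos: [0.5506, -0.1464, 0.129]
ee_rot: [[-0.004, -0.564, 0.826], [0.001, 0.826, 0.564], [-1.0, 0.003, -0.003]]
wrist_force: [-0.7, 2.9, 1.9]
gripper_width: 0.18
```

The jaws closed at 0.18, about 16 mm, which is the ribs' width. I'm turning clockwise by -0.675 rad.

```bash
python3 -m creep '[[0,0,0,0,-0.1],[0,0,0,0,-0.2],[0,0,0,0,-0.3],[0,0,0,0,-0.4],[0,0,0,0,-0.5],[0,0,0,0,-0.6],[0,0,0,0,-0.675],[0,0,0,0,-0.675]]' && python3 -m creep '[[0,0,0,0,0],[0,0,0,0,0],[0,0,0,0,0],[0.2,0,0,0,0],[0.4,0,0,0,0],[0.45,0,0,0,0],[0.45,0,0,0,0],[0.45,0,0,0,0]]'
```

```text
time_s: 17.1
tcp_pos: [0.5506, -0.1464, 0.1289]
ee_rot: [[-0.002, 0.075, 0.997], [0.004, 0.997, -0.075], [-1.0, 0.003, -0.003]]
wrist_force: [-0.1, 0.7, 1.9]
gripper_width: 0.185
time_s: 17.9
tcp_pos: [0.5507, -0.1464, 0.1289]
ee_rot: [[-0.002, 0.075, 0.997], [0.003, 0.997, -0.075], [-1.0, 0.003, -0.003]]
wrist_force: [-0.4, 0.0, -0.9]
gripper_width: 0.424
```

```bash
python3 -m creep '[[0.45,0,0,20,0],[0.45,0,0,45,0],[0.45,0,0,70,0],[0.45,0,0,85,0],[0.45,-10,10,85,0],[0.45,-40,10,85,0],[0.45,-70,10,85,0],[0.45,-70,10,85,0]]'
python3 - <<'E'
from h import *
s=sense();print(s["tcp_pos"],np.degrees(np.arctan2(-s["ee_rot"][1][1],-s["ee_rot"][0][1])))
p=capture("wrist");im=p["image"];W=cloud(p);z=W[...,2];print(p["eye"])
d=np.hypot(W[...,0]-.551,W[...,1]+.146)
m=(d<.035)&(z>.128)&(z<.142);q=(W[m][:,:2]*1000).astype(np.float32);print("ribs",len(q),cv2.minAreaRect(q) if len(q)>5 else 0)
cv2.imwrite("pics/w6.png",im)
p=capture("side");im=p["image"];W=cloud(p);z=W[...,2]
d=np.hypot(W[...,0]-.551,W[...,1]+.146)
m=(d<.035)&(z>.128)&(z<.145);q=(W[m][:,:2]*1000).astype(np.float32);print("ribs side",len(q),cv2.minAreaRect(q) if len(q)>5 else 0)
E
```

```text
time_s: 18.7
tcp_pos: [0.4759, -0.1358, 0.2127]
ee_rot: [[-0.006, 0.076, 0.997], [0.005, 0.997, -0.076], [-1.0, 0.004, -0.007]]
wrist_force: [0.8, -0.3, 0.2]
gripper_width: 0.446
[ 0.47587197 -0.13575035  0.21272609] -94.3575664016699
[ 0.39713744 -0.13011664  0.35792083]
ribs 185 ((559.9341430664062, -146.6240234375), (15.251473426818848, 17.637489318847656), 85.64139556884766)
ribs side 70 ((550.7786865234375, -145.98062133789062), (17.70626449584961, 37.41973876953125), 87.01171875)
```

View pics/w6.png

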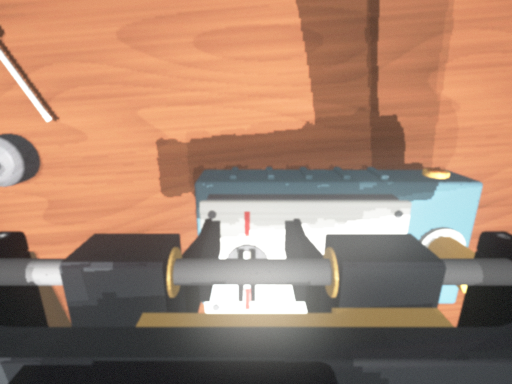

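The slot at wrist pixel (247,255) is in line with both red marks, (247,222) and (248,298). The side depth gives the ribs at about -3°, against -4.4° for the marks. Now I'm moving over to the pad with the jaws shut.

```bash
python3 -m creep '[[0,20,20,0,0],[0,45,45,0,0],[0,70,70,0,0],[0,82,84,-10,0],[0,82,84,-35,0],[0,82,84,-60,0],[0,82,84,-75,0],[0,82,84,-77,0]]' && python3 -m creep '[[0,0,0,-1,0],[0,0,0,-2,0],[0,0,0,-4,0],[0,0,0,-6,0],[0,0,0,-8,0],[0,0,0,-10,0],[0,0,0,-10,0],[0,0,0,-10,0]]'
python3 - <<'E'
from h import *
s=sense();print(s["tcp_pos"],s["gripper_width"])
p=capture("scene");c=w2px(p,[.56,-.04,.12]).astype(int);cv2.imwrite("pics/s7.png",cv2.resize(p["image"][c[1]-80:c[1]+80,c[0]-80:c[0]+80],None,fx=3.5,fy=3.5,interpolation=cv2.INTER_CUBIC))
E
```

```text
time_s: 19.6
tcp_pos: [0.5598, -0.0521, 0.133]
ee_rot: [[-0.01, 0.076, 0.997], [0.003, 0.997, -0.076], [-1.0, 0.002, -0.01]]
wrist_force: [-0.3, -0.3, -0.1]
gripper_width: 0.004
time_s: 20.4
tcp_pos: [0.5599, -0.0521, 0.1235]
ee_rot: [[-0.009, 0.075, 0.997], [0.003, 0.997, -0.075], [-1.0, 0.002, -0.009]]
wrist_force: [-1.5, 1.1, 3.0]
gripper_width: 0.006
[ 0.55993659 -0.05208422  0.12349979] 0.006385531495612103
```

View pics/s7.png

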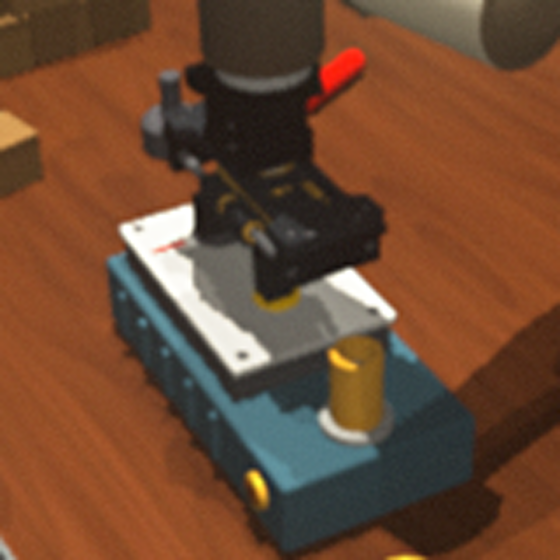

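The fingertips touch the pad at scene crop (278,300), with 3 N at TCP 0.1235. The sleeve is still standing home. I'm pressing gradually.

```bash
python3 -m creep '[[0,0,0,-1,0],[0,0,0,-2,0],[0,0,0,-3,0],[0,0,0,-4,0],[0,0,0,-5,0],[0,0,0,-6,0],[0,0,0,-6,0],[0,0,0,-6,0]]'
```

```text
time_s: 21.25
tcp_pos: [0.56, -0.0521, 0.1181]
ee_rot: [[-0.009, 0.075, 0.997], [0.003, 0.997, -0.075], [-1.0, 0.002, -0.009]]
wrist_force: [-1.8, 1.8, 7.2]
gripper_width: 0.008
```

```bash
python3 -m creep '[[0,0,0,-1,0],[0,0,0,-1.5,0],[0,0,0,-2,0],[0,0,0,-2.5,0],[0,0,0,-3,0],[0,0,0,-3.5,0],[0,0,0,-4,0],[0,0,0,-4,0]]'
```

```text
time_s: 22.05
tcp_pos: [0.56, -0.0521, 0.1154]
ee_rot: [[-0.009, 0.075, 0.997], [0.002, 0.997, -0.075], [-1.0, 0.002, -0.009]]
wrist_force: [-4.0, 0.9, 10.7]
gripper_width: 0.007
```

```bash
python3 -m creep '[[0,0,0,-1,0],[0,0,0,-2,0],[0,0,0,-2.5,0],[0,0,0,-3,0],[0,0,0,-3,0],[0,0,0,-3,0],[0,0,0,-3,0],[0,0,0,-3,0]]'
python3 - <<'E'
from h import *
s=sense();print(s["tcp_pos"],s["wrist_force"])
for n in("scene","side"):
    p=capture(n);W=cloud(p);z=W[...,2];im=p["image"]
    o=dict(np.load(f"{n}0.npz"));W0=cloud(o)
    wh=(W[...,0]>.45)&(W[...,0]<.65)&(W[...,1]>-.19)&(W[...,1]<.02)&(z>.085)&(z<.106)&(im.min(-1)>140)
    print(n,"panel z",np.median(z[wh]),"before",np.median(cloud(o)[...,2][wh]))
    d=np.hypot(W[...,0]-.567,W[...,1]-.063);q=z[(d<.02)&(z>.12)&(z<.15)];print("sleeve top",np.percentile(q,[50,95]))
    d=np.hypot(W[...,0]-.551,W[...,1]+.146);m=(d<.035)&(z>.12)&(z<.137);q=(W[m][:,:2]*1000).astype(np.float32);print("ribs",len(q),cv2.minAreaRect(q) if len(q)>5 else 0)
    c=w2px(p,[.56,-.04,.12]).astype(int);cv2.imwrite(f"pics/{n}8.png",cv2.resize(im[c[1]-80:c[1]+80,c[0]-80:c[0]+80],None,fx=3.5,fy=3.5,interpolation=cv2.INTER_CUBIC))
E
```

```text
time_s: 22.85
tcp_pos: [0.56, -0.0521, 0.1153]
ee_rot: [[-0.008, 0.073, 0.997], [0.002, 0.997, -0.073], [-1.0, 0.001, -0.008]]
wrist_force: [-7.1, 3.2, 19.0]
gripper_width: 0.002
[ 0.55998294 -0.05207145  0.11532839] [-7.09417552  3.1777124  19.02177134]
scene panel z 0.09352326877742201 before 0.10122284102250534
sleeve top [0.12981917 0.13395075]
ribs 18 ((565.5767211914062, -145.3323516845703), (18.72294807434082, 6.472161293029785), 84.32447052001953)
side panel z 0.09455822240862743 before 0.10198632322259082
sleeve top [0.13087675 0.13503881]
ribs 56 ((549.3901977539062, -145.97935485839844), (19.311742782592773, 33.4907112121582), 83.82154846191406)
```

View pics/scene8.png

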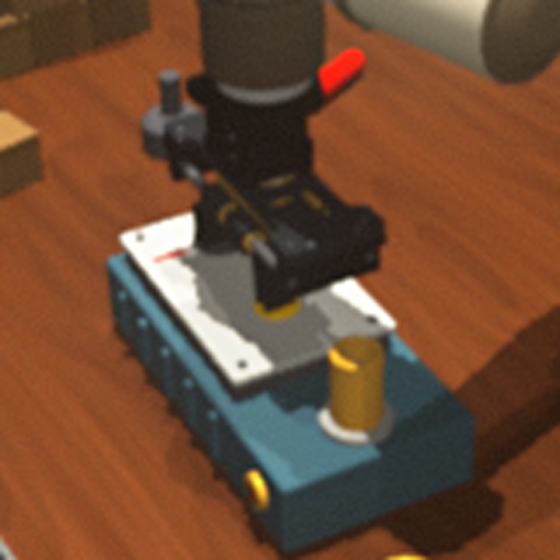

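View pics/side8.png

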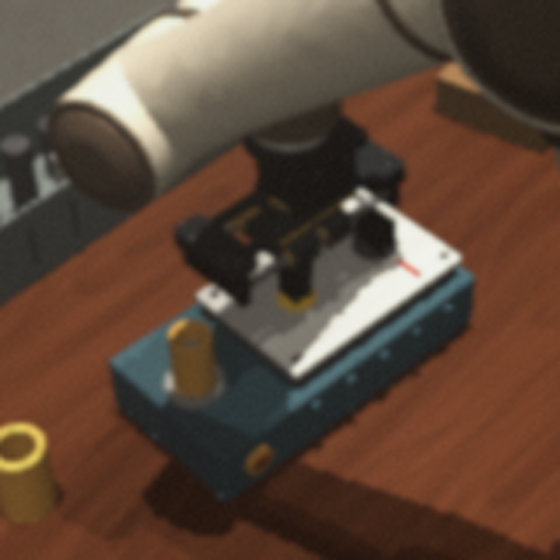

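Both pictures show the panel seated on its frame: depth drop about 7.6 mm, and the TCP has stopped at 0.1153 while the force rose to 19 N, so it is at the rigid stop. The sleeve is upright on its shoulder. I'm handing in while holding.

```bash
python3 - <<'E'
from h import *
print(finish_job()); s=sense();print(s["time_s"],s["tcp_pos"],s["wrist_force"])
E
```

```text
the job is handed in; nothing more can be done
None
the job is handed in; nothing more can be done
```

I completed all three steps in order and handed the job in at about 23 s, with the arm still pressing the panel. The hand-in gives no verdict, so these are my own last checks:

- **Sleeve:** I put the middle-sized sleeve (36 mm outside, measured) over the spigot and pushed it onto the shoulder with about 7 N. I then let go and backed off. Its top measured about 0.133 m against 0.132 m nominal, and its centre was within about 1 mm of the spigot axis. It was still upright on its shoulder in the last pictures.
- **Fastener:** I turned it 0.675 rad clockwise. In the wrist picture the slot lined up with both red marks. The side view put it about 1.4° (0.03 rad) off, against the 0.18 rad allowed.
- **Panel:** It dropped 7.4 to 7.7 mm by depth in both camera views and about 8 mm by fingertip travel. The fingers were pressing on the yellow pad with about 19 N against the rigid stop.

**Weak or disagreeing checks:**
- Once the panel was down, the ribs were mostly hidden, and the depth fits on them were too poor to confirm the fastener angle again. The panel going fully down shows the key was lined up.
- I did not measure the other bench items again at the end. Nothing in the force readings suggested the arm touched them.

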